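Level the bench scale and press its missing support cap home

TASK

The bench scale stands with its pan off, out of level and with one bare stud. Turn the levelling knob until the bubble sits between the two lines of the vial, then press the loose support cap onto the bare stud until it clicks, keep pressing past the click until it is fully home on its shoulder, and finish while still holding it firmly down, with the scale level. Leave everything else on the bench where it is.

Things in the scene. Friction and masses are not known exactly. Their poses are not given: they have to be found in the camera images.
- scale: The bench scale's stand: grey tube frame 270 x 270 mm with an X-shaped steel spider on top, pan off. Origin on the bench under the frame's centre, x to its far side, y to its left, away from the knob. It stands on two fixed feet on its left (+y) side and rocks about them; the levelling knob's foot, 0.30 m away on the right, carries the other side. Frame top 45 mm, cap tops 109 mm above the bench.
- knob_grip (a point): Black fluted levelling knob, 40 mm across, 26 mm tall, axis upright, on an ear at the scale's right-hand (-y) side. The point is on its axis half-way up, about 73 mm above the bench when level; the ear's top is 29 mm below it. Grip at any angle. Clockwise from above raises this side, 1.3 mm per radian. Stiff (0.12 N m), stays as left. From the start, levelling takes 1.2 to 2.7 rad clockwise.
- bubble (a joint): Bubble's position along the vial, in m: 0 midway between the two lines, positive towards the knob's side; it runs to the high side. The bubble is 12 mm long, the lines are 20 mm apart, so it is between them within 4 mm of 0. A radian of clockwise turning of the knob moves it by +8.5 mm, counter-clockwise by -8.5 mm. Range -34 to 34 mm.
- vial_mark (a point): Top of the spirit vial (green tube 86 mm long, 15 mm thick, in a black holder, with two black lines 20 mm apart and a pale bubble), midway between the lines; it lies on the scale's far (+x) tube. x towards the scale's far side, y along the vial away from the knob, z up.
- stud_seat (a point): The one bare stud of the four at the spider's corners, at the near right-hand corner (the others wear a cap like the loose one). White split stud, 22 mm across its sprung barbs, 17 mm tall, on a round metal shoulder 33 mm across and 8 mm tall standing on a steel arm 30 mm wide. The point is on its axis at the top of the shoulder, where the cap's rim comes to rest; z is its axis, up.
- stud: The same stud with its shoulder, same origin: what the cap is pressed against. Its arm gives a little under a push, about 1 mm at 15 N.
- cap_center (a point): Centre of the loose support cap, half-way up: black, round, 36 mm across, 28 mm tall, about 35 g, standing on the bench mouth down; its rim is 14 mm below the point. Grip at any angle. The mouth is an 18 mm hole with a lip 3 mm deep, the hollow is 20 mm deep in all.
- cap: The same cap; origin at the centre of its rim (underside), z up. Pressed onto the stud, the barbs resist from 12 mm above home with a push that grows to 7 to 15 N, fades from about 9 mm and drops away (the click) about 6 mm above home; the cap is then free to go on down and rests on the shoulder, its origin at stud_seat.
- spare_foot: Bystander: spare screw foot, steel, round pad 44 mm across with a thin upright rod, 55 mm tall.
- test_weight: Bystander: steel test weight with a button top, 48 mm across, 67 mm tall.
- tape_roll: Bystander: roll of packing tape lying flat, 104 mm across, 48 mm tall.
- wrench: Bystander: flat steel wrench, 180 mm long.
- screwdriver: Bystander: screwdriver with a black handle, 200 mm long.
- marker: Bystander: marker pen, 130 mm long.
- parts_tray: Bystander: open blue tray with small parts, 150 x 110 x 45 mm.
- cleaner: Bystander: white plastic bottle, 60 mm across, 160 mm tall, on the left.
There are look-alikes about, which are no part of the job. Of the things that look like the cap, take the one that is farthest to the robot's left at the start.

How it is judged:
By the outcome, as a careful person would: the job done as asked, in the order asked, and still so for the second after the job is handed in, while the arm keeps its last pose, push and grip.
It also fails if it takes over 72 s, if anything falls off the work surface, if the arm or the gripper's body presses on something with over 40 N, if the wrist force passes 120 N, or if a joint passes its speed limit or range.

ROBOT

A 7-joint arm with a two-finger parallel gripper is mounted at the origin on the work surface. World frame = base frame: x ahead of the robot, y to its left, z up, the work surface at z = 0. Lengths are in m, angles in rad, forces in N, time in s.
With the tool pointing down it reaches from about 0.35 to 0.9 m from the base axis. Payload 8.1 kg.
Tool frame: the origin (TCP) lies at the centre of the arm's flange, where the gripper is bolted on; the fingertips stand 178 mm ahead of it and the grasp point (between the pads) lies 159 mm ahead of it; z points along the fingers, y is the line along which they close (so a half turn about z gives the same grasp; the last joint's range is limited). The gripper opens to 92 mm and grips with 3 to 60 N. Pads are 19 mm wide; open, the fingers measure 130 mm over their backs; the gripper's body (75 mm by 190 mm) begins 47 mm behind the grasp point.
Start: joints at [1.102, 0.434, 0.025, 1.573, -0.012, 1.134, -0.075], TCP at [0.224, -0.584, 0.405] pointing down, gripper open.
Joint ranges: [-2.62, 2.62], [-0.44, 2.09], [-1.27, 1.32], [0.08, 2.57], [-1.32, 4.46], [0.12, 2], [-2.74, 2.74]. Speed limits (rad/s): [2.22, 2.22, 3.01, 3.01, 3.14, 3.14, 3.14].

INTERFACE

Orientations are given as a rotation vector (axis times angle).
In Python, from cell import arm gives the robot as it stands. The module is installed in compiled form; this text tells all that it offers.
- The arm moves only by the shell command python3 -m inch 'ROWS' [FORCE]. ROWS is text: rows parted by semicolons, each of 5 numbers parted by spaces: the shift along the tool's x, y, z in m, then the turn about the tool's z in rad, then the finger opening in m, from 0 to 0.0918. In form: x y z roll fingers; .... A call has 1 to 5 rows; each row is the pose to reach, as a shift and turn from the pose commanded when the call began, along the tool's axes at that moment; what a row does not reach only later rows make up. A row lasts 1/10 s, in which the tool goes at most 50 mm and 8.59 degrees, less where a joint would pass 70% of its speed; a pose out of reach is approached as far as the arm can. A call with a gripper value outside its range is refused whole. The fingers move at their own pace and stop on an object; FORCE is the grip in N (left out, the last holds). Time passes only in rows, so rows that repeat a pose let the fingers close. It gives the time, the measured TCP pose, the force, the opening and the grip force at its end, in the units of the state.
- arm.observe(): the state, without advancing time (a new reading comes with each control period).
- arm.get_image(name): name is "scene" or "top" or "wrist"; returns the picture (480x640x3 uint8, red, green, blue); there is no depth.
- arm.get_calibration(name): a dict with "intrinsics" (3x3 intrinsics, pixels), "distortion" ([k1, k2, p1, p2, k3] as OpenCV has them; the pictures are not rectified), "pose" (4x4, takes a point from camera to world coordinates). Camera axes: x right, y up, looking along -z (the intrinsics and any distortion apply to the point x, -y, -z); pixel columns grow to the right and rows downward; lengths in m; the calibration is good to about 2 mm. A picture is of the moment at which its call begins: read the wrist's pose just before it. get_calibration takes no time and is no camera call; for the wrist camera it gives the pose at the moment of the call.
- arm.sign_off(): hands the job in; it is judged then, once.
Trained networks look in the newest picture that a camera, given by its name, has taken for a name from the list of things; names that differ only in an ending like _2 or _b are one class to them, and where a whole thing is asked for, a point or a joint stands for the part that bears it (a point fixed in the world has none). Each returns a list of dicts, best first, with "conf" (0 to 1); they miss things now and then, are a little off and sometimes report something else, mostly with a low value. They report only what shows in the picture. A call takes as long as a camera call. They do not tell look-alikes from the thing itself.
- arm.look_for(camera, query): "point" ([row, column] in pixels, amid what is visible of it).
- arm.silhouettes(camera, query): "region" (480x640 bool, what is visible of it) and "point" ([row, column] in pixels, amid what is visible of it).
- arm.place_of(camera, query): "point" ([row, column] in pixels: a listed point, or the origin of a listed thing).
The state is a dict: "clock": time; "joints": joint angles; "dq": joint speeds; "joint_efforts": joint torques, N m; "position": TCP position; "ee_rot": TCP orientation; "force": force on the tool from outside, world axes, zero at the start; "ft_torque": the same for the moment, N m; "width": opening from 0.0 (shut) to 1.0 (fully open); "gripper_force": force on a finger pad.
Only numpy, scipy, OpenCV 4.12 (cv2) and the standard library are available. Lean on these libraries where they do the work, as an engineer would, in place of code of your own. Each camera call takes 0.05 s, during which the arm holds its last target. There are 200 camera calls.

## Working session

There is one attempt and no reset: what is moved stays moved. The work goes in short steps, Python scripts to look and compute and a shell command to move; the robot and the scene stay as the last step left them, time stands still between calls to the robot, and variables do not carry over. Pictures are saved under pics/ and viewed, at most 10 in all, crops included, and the job is handed in when it is done.

```bash
mkdir -p pics
cat > h.py <<'E'
import numpy as np, cv2
from cell import arm
def ray(cam,p,cal=None):
    c=cal or arm.get_calibration(cam); K=np.array(c["intrinsics"]);P=np.array(c["pose"])
    u=cv2.undistortPoints(np.array([[[p[1],p[0]]]],float),K,np.array(c["distortion"],float))[0,0]
    d=P[:3,:3]@np.array([u[0],-u[1],-1]); return P[:3,3],d/np.linalg.norm(d)
def tri(rs):
    A=0;b=0
    for o,d in rs:
        M=np.eye(3)-np.outer(d,d);A=A+M;b=b+M@o
    x=np.linalg.solve(A,b); return x,[np.linalg.norm((np.eye(3)-np.outer(d,d))@(x-o)) for o,d in rs]
def atz(r,z):
    o,d=r; return o+d*(z-o[2])/d[2]
def save(cam,name):
    im=arm.get_image(cam); cv2.imwrite("pics/"+name,im[:,:,::-1]); return im
E
python3 - <<'E'
from h import *
np.set_printoptions(precision=3,suppress=True)
ims=[save(c,c+"0.png") for c in("scene","top","wrist")]
cv2.imwrite("pics/all.png",cv2.resize(np.hstack(ims[:2]),(800,300))[:,:,::-1])
o=arm.observe();print(o["clock"],o["position"],o["ee_rot"],o["width"])
for c in("scene","top","wrist"):
    print(c,np.array(arm.get_calibration(c)["pose"])[:3,3])
    for q in("cap_center","knob_grip","stud_seat","vial_mark","bubble"):
        f=arm.place_of if q!="bubble" else arm.look_for
        print(q,[(np.round(d["point"],1).tolist(),round(d["conf"],2)) for d in f(c,q)[:5]])
print(arm.observe()["clock"])
E
```

```text
0.15 [ 0.223 -0.584  0.404] [-3.088 -0.571  0.001] 0.9987670750366843
scene [ 1.042 -0.244  0.904]
cap_center [([311.3, 105.9], 0.81), ([282.1, 164.9], 0.66), ([314.7, 207.0], 0.53)]
knob_grip [([252.4, 342.8], 0.81)]
stud_seat [([213.5, 365.2], 0.46)]
vial_mark [([271.7, 438.4], 0.96), ([316.7, 208.1], 0.34)]
bubble []
top [ 0.262 -0.033  1.361]
cap_center [([254.2, 468.3], 0.74), ([207.7, 435.1], 0.71), ([235.4, 514.7], 0.65)]
knob_grip [([207.3, 310.1], 0.45)]
stud_seat [([218.6, 243.6], 0.52), ([242.7, 274.8], 0.44)]
vial_mark [([170.4, 238.5], 0.84)]
bubble []
wrist [ 0.295 -0.558  0.385]
cap_center []
knob_grip []
stud_seat []
vial_mark []
bubble []
0.9
```

View pics/top0.png

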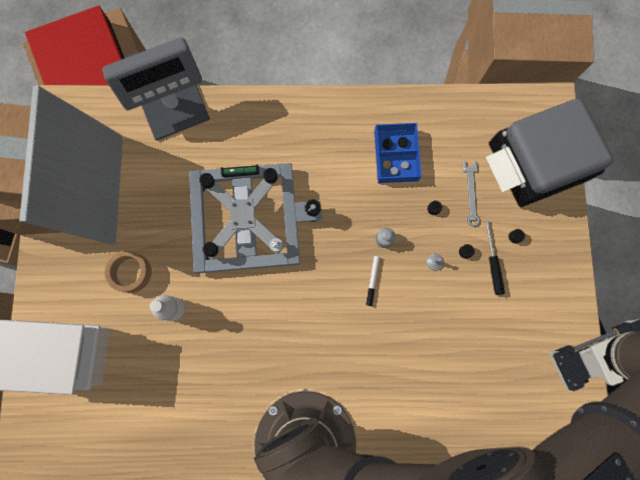

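View pics/scene0.png

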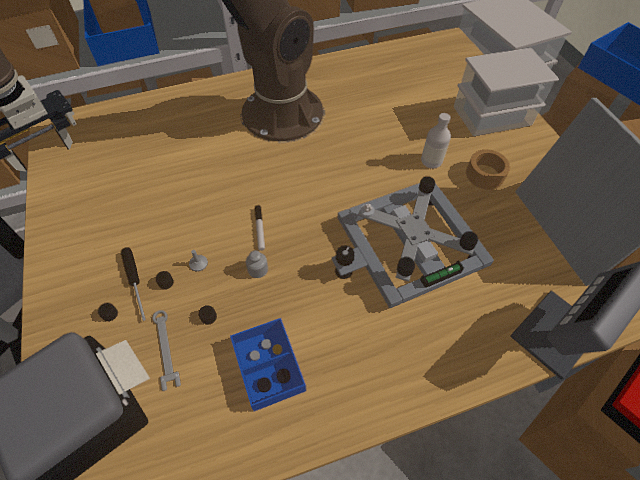

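Top view: the scale is at about (row 218, col 243). The knob is at (207,313), the bare white stud at (243,275), and the vial at (170,239) with a bubble. Loose cap-like things in the top view are at (208,435), (252,467) and (236,516), with small black parts in the tray at (143,388) and (143,404). The leftmost one standing on the bench is (208,435), which is (315,207) in the scene view. I'll confirm it in a crop and triangulate.

Run:
```python
from h import *
np.set_printoptions(precision=4,suppress=True)
t=cv2.imread("pics/top0.png");s=cv2.imread("pics/scene0.png")
a=cv2.resize(t[110:280,365:535],(400,400),interpolation=cv2.INTER_CUBIC);b=cv2.resize(s[260:420,80:320],(400,267))
c=np.zeros((600,800,3),np.uint8);c[:400,:400]=a;c[:267,400:]=b
c[270:600,400:]=cv2.resize(s[170:310,325:495],(400,330));c[400:,:400]=cv2.resize(t[155:280,180:430],(400,200));cv2.imwrite("pics/crop1.png",c)
P={"cap":((314.7,207),(207.7,435.1)),"knob":((252.4,342.8),(207.3,310.1)),"vial":((271.7,438.4),(170.4,238.5)),"stud":((213.5,365.2),(242.7,274.8)),"cap2":((282.1,164.9),(254.2,468.3)),"cap3":((311.3,105.9),(235.4,514.7))}
for k,(x,y) in P.items(): print(k,*tri([ray("scene",x),ray("top",y)]))
for n in ("spare_foot","test_weight","marker","parts_tray"):
    r=arm.look_for("top",n); print(n,[ (d["point"],d["conf"],atz(ray("top",d["point"]),0.03)) for d in r[:1]])
P=np.array(arm.get_calibration("wrist")["pose"]);print(P)
from scipy.spatial.transform import Rotation as R
o=arm.observe();Rt=R.from_rotvec(o["ee_rot"]).as_matrix();print(Rt);print(Rt.T@P[:3,:3],Rt.T@(P[:3,3]-o["position"]))
```

```text
cap [ 0.5884 -0.3463  0.0087] [np.float64(0.0010794598131858553), np.float64(0.0010794598131858484)]
knob [ 0.5735 -0.0201  0.0766] [np.float64(0.004578116377463656), np.float64(0.004578116377463657)]
vial [0.6775 0.1664 0.0573] [np.float64(0.004315255349084033), np.float64(0.004315255349083997)]
stud [0.4846 0.0697 0.0686] [np.float64(0.003913744192166726), np.float64(0.003913744192166725)]
cap2 [ 0.4657 -0.429  -0.0085] [np.float64(0.0035928082555432127), np.float64(0.003592808255543274)]
cap3 [ 0.5116 -0.554   0.0117] [np.float64(0.0033272106563763506), np.float64(0.00332721065637636)]
spare_foot [([261.1, 434.4], 0.68, array([ 0.4423, -0.3338,  0.03  ]))]
test_weight []
marker [([280.5, 373.1], 0.68, array([ 0.3932, -0.1753,  0.03  ]))]
parts_tray [([152.4, 397.1], 0.72, array([ 0.7356, -0.2482,  0.03  ]))]
[[ 0.3579  0.8954  0.2649  0.2946]
 [-0.9338  0.343   0.1021 -0.5576]
 [ 0.0006 -0.2839  0.9589  0.3847]
 [ 0.      0.      0.      1.    ]]
[[ 0.9339  0.3576 -0.    ]
 [ 0.3576 -0.9339 -0.    ]
 [-0.      0.     -1.    ]]
[[ 0.0003  0.9589  0.2838]
 [ 1.     -0.0001 -0.0006]
 [-0.0006  0.2838 -0.9589]] [0.0757 0.0011 0.02  ]
```

View pics/crop1.png

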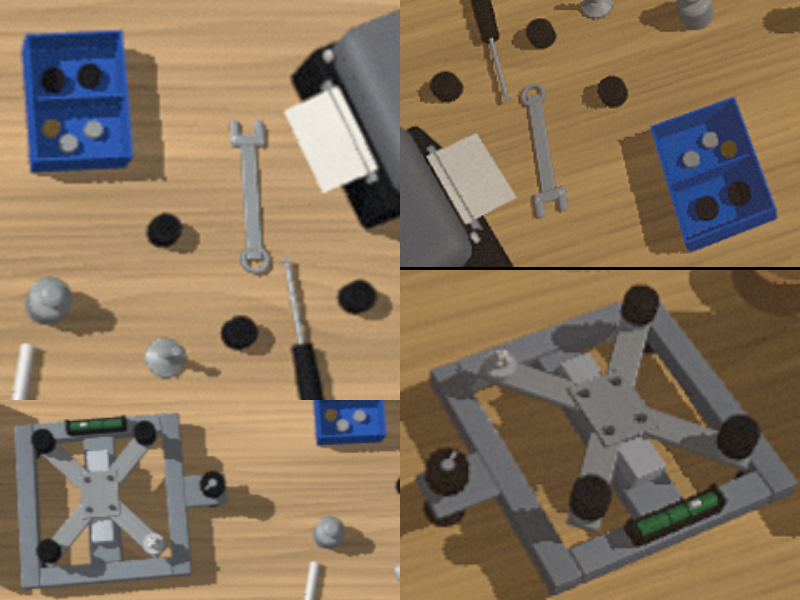

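The crop confirms it. The loose caps at top (208,435), (252,467) and (236,516) are alike. The black parts in the tray are smaller and not on the bench. (208,435), at world (0.588,-0.346), is farthest left, so that is the cap. The bubble sits at the vial's left end, so the knob needs clockwise turning. I'll move above the scale now.

```bash
for i in 1; do python3 -m inch '0.564 -0.474 0 0 0.0918; 0.564 -0.474 0 0 0.0918; 0.564 -0.474 0 0 0.0918; 0.564 -0.474 0 0 0.0918; 0.564 -0.474 0 0 0.0918'; done
```

```text
clock: 1.6
position: [0.3453, -0.3632, 0.405]
ee_rot: [3.089, 0.571, 0.001]
force: [1.5, 0.2, 0.0]
width: 0.998
gripper_force: 0.0
```

```bash
python3 -m inch '0.371 -0.311 0 0 0.0918; 0.371 -0.311 0 0 0.0918; 0.371 -0.311 0 0 0.0918; 0.371 -0.311 0 0 0.0918; 0.371 -0.311 0 0 0.0918'; python3 -m inch '0.18 -0.151 0 0 0.0918; 0.18 -0.151 0 0 0.0918; 0.18 -0.151 0 0 0.0918; 0.18 -0.151 0 0 0.0918; 0.18 -0.151 0 0 0.0918'
cat > look.py <<'E'
from h import *
import sys
np.set_printoptions(precision=4,suppress=True)
o=arm.observe();print(o["clock"],np.array(o["position"]),np.array(o["joints"]),o["force"])
cal=arm.get_calibration("wrist"); save("wrist",sys.argv[1])
for q in sys.argv[2:]:
    f=arm.look_for if q=="bubble" else arm.place_of
    for d in f("wrist",q)[:3]: 
        r=ray("wrist",d["point"],cal); z={"knob_grip":.073,"vial_mark":.06,"bubble":.06,"stud_seat":.079,"cap_center":.014}[q]
        print(q,np.round(d["point"],1),round(d["conf"],2),np.round(np.r_[r[0],r[1]],4).tolist(),"at z:",atz(r,z))
E
python3 look.py w1.png knob_grip vial_mark bubble stud_seat
```

```text
clock: 2.1
position: [0.4668, -0.1446, 0.4051]
ee_rot: [3.089, 0.571, 0.001]
force: [0.8, -0.8, 0.4]
width: 1.004
gripper_force: 0.0
clock: 2.6
position: [0.5812, 0.0625, 0.4049]
ee_rot: [-3.087, -0.575, -0.001]
force: [-0.1, -1.3, -0.1]
width: 1.003
gripper_force: 0.0
2.6 [0.5812 0.0625 0.4049] [ 0.0292  0.3926 -0.3141  1.6543  0.1309  1.1145 -1.5228] [-0.0555 -1.3092 -0.0814]
vial_mark [ 27.5 223.7] 0.9 [0.6523, 0.0888, 0.3849, 0.0888, 0.238, -0.9672] at z: [0.6821 0.1688 0.06  ]
bubble [ 22.8 197.2] 0.57 [0.6523, 0.0888, 0.3849, 0.0765, 0.2869, -0.9549] at z: [0.6783 0.1864 0.06  ]
stud_seat [332.1 263.7] 0.93 [0.6523, 0.0888, 0.3849, -0.4828, -0.0575, -0.8739] at z: [0.4833 0.0687 0.079 ]
```

View pics/w1.png

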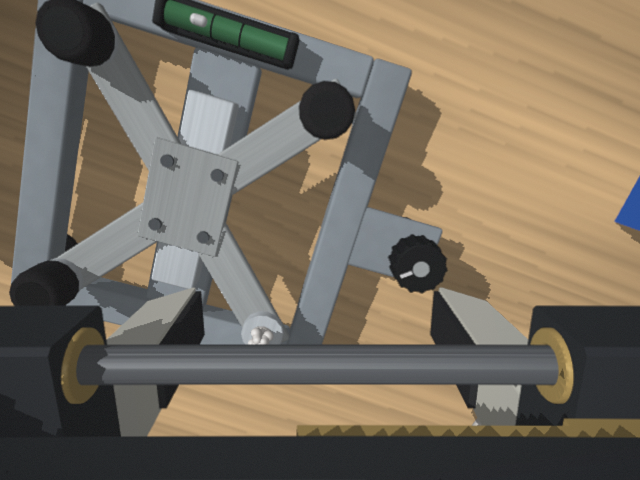

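The wrist view shows the bubble at (21,198), left of both vial lines at (25,213) and (38,240). That is about -18 mm, so roughly 2.1 rad of turning. The knob is at (263,418) and the bare stud at (333,263). Next I'll work out the knob position.

Run:
```python
from h import *
np.set_printoptions(precision=4,suppress=True)
rk=ray("wrist",(263,417)); print(atz(rk,.083),atz(rk,.07))
a=atz(ray("top",(207.5,313)),.083);b=atz(ray("scene",(248,344)),.083);print("top/scene knob top at z:",a,b)
print("tri stud",tri([ray("wrist",(332.1,263.7)),ray("scene",(213.5,365.2)),ray("top",(242.7,274.8))]))
print("tri knob",tri([rk,ray("scene",(248,344)),ray("top",(207.5,313))]))
L=[ray("wrist",p) for p in((25,213),(38,240),(21,198))]
p=[atz(r,.063) for r in L];print(p,np.linalg.norm(p[0]-p[1]),np.linalg.norm(p[2]-(p[0]+p[1])/2))
```

```text
[ 0.5786 -0.0233  0.083 ] [ 0.5755 -0.0279  0.07  ]
top/scene knob top at z: [ 0.5729 -0.0232  0.083 ] [ 0.5662 -0.0198  0.083 ]
tri stud (array([0.484 , 0.067 , 0.0751]), [np.float64(0.004833832348868451), np.float64(0.00437515472321224), np.float64(0.005865778022888036)])
tri knob (array([ 0.574 , -0.0223,  0.0885]), [np.float64(0.005856983733866451), np.float64(0.003981054971390126), np.float64(0.0025109998105117544)])
[array([0.6794, 0.1698, 0.063 ]), array([0.6783, 0.1504, 0.063 ]), array([0.6781, 0.1799, 0.063 ])] 0.01945462463082274 0.01982670629582875
```

```bash
python3 -m inch '-0.035 0.078 0 -0.15 0.08; -0.035 0.078 0 -0.3 0.08; -0.035 0.078 0.02 -0.45 0.08; -0.035 0.078 0.05 -0.6 0.08; -0.035 0.078 0.1 -0.74 0.08';python3 -m inch '0 0 0 -0.15 0.07; 0 0 0 -0.3 0.07; 0 0 0 -0.45 0.07; 0 0 0 -0.6 0.07; 0 0 0 -0.74 0.07'; python3 -m inch '0 0 0 -0.15 0.07; 0 0 0 -0.3 0.07; 0 0 0 -0.45 0.07; 0 0 0 -0.6 0.07; 0 0 0 -0.72 0.07'; python3 look.py w2.png knob_grip stud_seat
```

```text
clock: 3.35
position: [0.5761, -0.0288, 0.3066]
ee_rot: [2.668, 1.65, 0.008]
force: [1.8, -0.7, -1.8]
width: 0.869
gripper_force: 0.0
clock: 3.85
position: [0.5749, -0.0286, 0.3049]
ee_rot: [1.891, 2.507, -0.002]
force: [0.3, -0.2, 1.0]
width: 0.759
gripper_force: 0.0
clock: 4.35
position: [0.5749, -0.0286, 0.3048]
ee_rot: [0.887, 3.014, -0.003]
force: [0.2, 0.1, 0.9]
width: 0.764
gripper_force: 0.0
4.35 [ 0.5749 -0.0286  0.3048] [ 0.4966  0.5861 -0.7879  1.7665  0.4881  0.9958  0.5163] [0.2082 0.0817 0.8706]
knob_grip [258.1 330. ] 0.94 [0.5099, 0.0116, 0.2847, 0.286, -0.1502, -0.9464] at z: [ 0.5739 -0.022   0.073 ]
stud_seat [259.6 329.1] 0.54 [0.5099, 0.0116, 0.2847, 0.2877, -0.1538, -0.9453] at z: [ 0.5725 -0.0219  0.079 ]
```

View pics/w2.png

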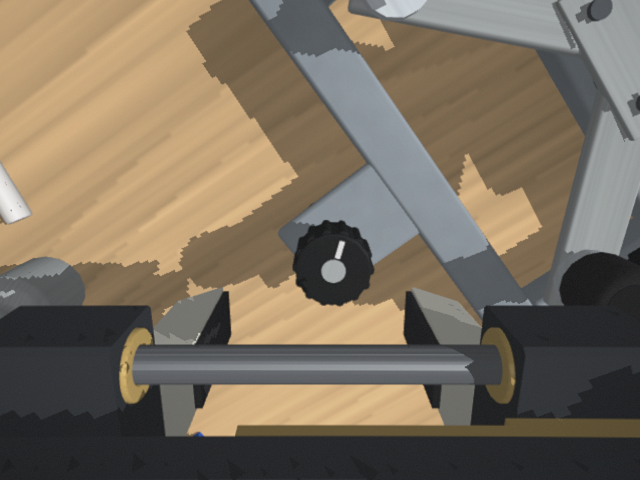

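The wrist view shows the knob at (262,334), between the open fingers, at world (0.574,-0.022). I'll descend and grip it.

```bash
python3 -m inch '0.0045 0.005 0.03 0 0.07; 0.0045 0.005 0.06 0 0.07; 0.0045 0.005 0.075 0 0.07; 0.0045 0.005 0.075 0 0.07; 0.0045 0.005 0.075 0 0.03' 35;  python3 -m inch '0 0 0 0 0.03; 0 0 0 0 0.03; 0 0 0 0 0.03; 0 0 0 0 0.03'
```

```text
clock: 5.0
position: [0.5748, -0.02, 0.2304]
ee_rot: [0.894, 3.011, -0.0]
force: [0.1, 0.1, 0.1]
width: 0.715
gripper_force: 0.0
clock: 5.4
position: [0.5749, -0.0195, 0.2304]
ee_rot: [0.892, 3.011, 0.002]
force: [1.9, 2.5, 3.2]
width: 0.42
gripper_force: 35.0
```

```bash
python3 -m inch '0 0 0 0.14 0.03; 0 0 0 0.28 0.03; 0 0 -0.001 0.42 0.03; 0 0 -0.001 0.56 0.03; 0 0 -0.001 0.70 0.03';  python3 -m inch '0 0 0 0.14 0.03; 0 0 0 0.28 0.03; 0 0 -0.001 0.42 0.03; 0 0 -0.001 0.56 0.03; 0 0 -0.001 0.70 0.03';  python3 -m inch '0 0 0 0.14 0.03; 0 0 0 0.28 0.03; 0 0 -0.001 0.42 0.03; 0 0 -0.001 0.56 0.03; 0 0 -0.001 0.70 0.03'
python3 - <<'E'
from h import *
ims=[save(c,c+"2.png") for c in("top","scene","wrist")]
for c in("top","scene","wrist"):
    for q in ("bubble","vial_mark"):
        f=arm.look_for if q=="bubble" else arm.place_of
        print(c,q,[(d["point"],d["conf"],atz(ray(c,d["point"]),.063)) for d in f(c,q)[:2]])
a=cv2.resize(ims[0][155:195,200:280],(800,400),interpolation=cv2.INTER_CUBIC);b=cv2.resize(ims[1][245:295,405:475],(280,200),interpolation=cv2.INTER_CUBIC)
c=np.zeros((600,800,3),np.uint8);c[:400]=a;c[400:,:280]=b;c[400:,300:566]=cv2.resize(ims[2],(266,200));cv2.imwrite("pics/v2.png",c[:,:,::-1])
E
```

```text
clock: 5.9
position: [0.576, -0.0185, 0.2314]
ee_rot: [1.875, 2.518, 0.007]
force: [8.3, 4.2, -4.6]
width: 0.415
gripper_force: 35.0
clock: 6.4
position: [0.5774, -0.0184, 0.2324]
ee_rot: [2.625, 1.722, 0.013]
force: [15.9, 3.7, -12.4]
width: 0.42
gripper_force: 35.0
clock: 6.9
position: [0.5784, -0.0193, 0.2333]
ee_rot: [3.058, 0.717, 0.016]
force: [19.6, -0.3, -16.8]
width: 0.419
gripper_force: 35.0
top bubble []
top vial_mark [([169.4, 239.1], 0.67, array([0.68032203, 0.16805434, 0.063     ]))]
scene bubble []
scene vial_mark [([268.1, 440.4], 0.85, array([0.67207823, 0.167722  , 0.063     ]))]
wrist bubble []
wrist vial_mark []
```

View pics/v2.png

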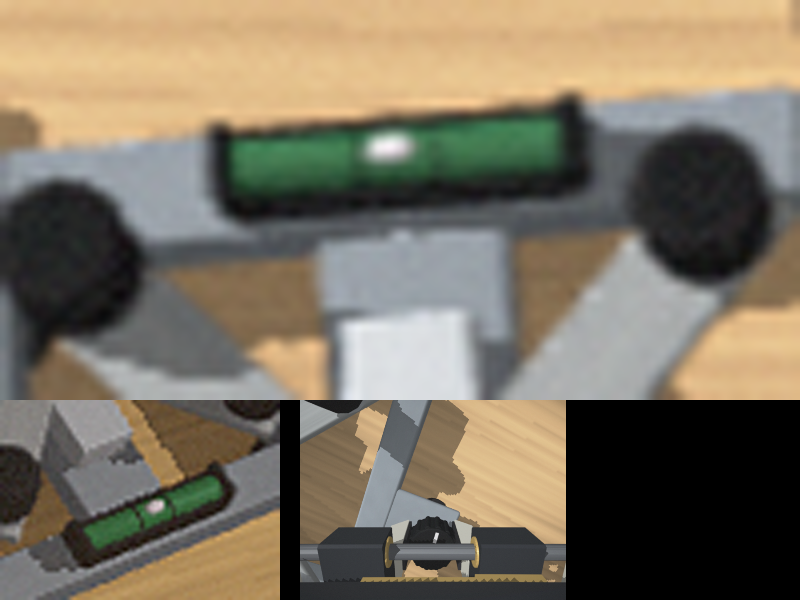

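Top crop: the lines are at about cols 355 and 435 and the bubble at 390, so it is about 1 mm from centre. The wrist is pulling up on the knob slightly, so I'll release and re-check the bubble.

```bash
python3 -m inch '0 0 0.002 0 0.03; 0 0 0.002 0 0.07; 0 0 0.002 0 0.07; 0 0 0.002 0 0.07; 0 0 0.0 0 0.07';  python3 -m inch '0 0 -0.05 0 0.07; 0.02 -0.06 -0.1 0 0.07; 0.02 -0.1 -0.13 0 0.07; 0.02 -0.1 -0.13 0 0.07; 0.02 -0.1 -0.13 0 0.07'
python3 look.py w3.png vial_mark bubble stud_seat
python3 - <<'E'
from h import *
t=save("top","top3.png"); w=cv2.imread("pics/w3.png")[:,:,::-1]
c=np.zeros((600,800,3),np.uint8);c[:200,:400]=cv2.resize(t[155:195,200:280],(400,200),interpolation=cv2.INTER_CUBIC);c[200:,:533]=cv2.resize(w,(533,400));cv2.imwrite("pics/v3.png",c[:,:,::-1])
E
```

```text
clock: 7.85
position: [0.5739, -0.0199, 0.2323]
ee_rot: [-3.056, -0.725, 0.003]
force: [-0.0, -0.1, 0.1]
width: 0.716
gripper_force: 0.0
clock: 8.35
position: [0.5467, 0.083, 0.3658]
ee_rot: [-3.053, -0.734, -0.007]
force: [0.2, -0.2, -0.7]
width: 0.763
gripper_force: 0.0
8.35 [0.5467 0.083  0.3658] [-0.0701  0.3689 -0.2341  1.7884  0.0983  0.991  -1.4415] [ 0.2088 -0.2476 -0.661 ]
stud_seat [328.  288.2] 0.68 [0.6145, 0.1166, 0.3462, -0.4412, -0.1521, -0.8844] at z: [0.4812 0.0706 0.079 ]
```

View pics/v3.png

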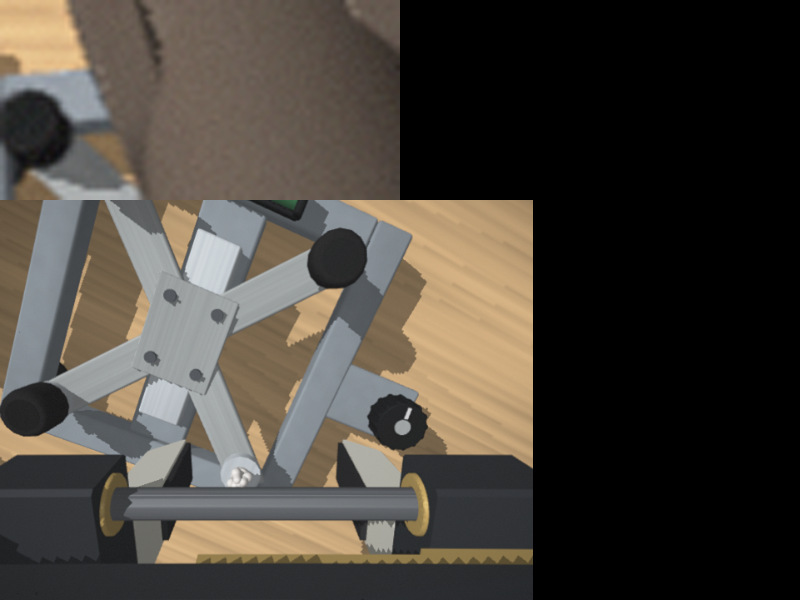

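```bash
python3 -m inch '0.103 0.02 -0.03 0 0.07; 0.103 0.02 -0.03 0 0.07; 0.103 0.02 -0.03 0 0.07; 0.103 0.02 -0.03 0 0.07'
python3 look.py w4.png vial_mark bubble
python3 - <<'E'
from h import *
s=save("scene","scene4.png"); w=cv2.imread("pics/w4.png")[:,:,::-1]
c=np.zeros((600,800,3),np.uint8);c[:200,:280]=cv2.resize(s[245:295,405:475],(280,200),interpolation=cv2.INTER_CUBIC);c[200:,:]=cv2.resize(w[:240],(800,400));cv2.imwrite("pics/v4.png",c[:,:,::-1])
E
```

```text
clock: 9.0
position: [0.6498, 0.1062, 0.3913]
ee_rot: [3.057, 0.723, -0.002]
force: [-1.0, -0.6, -1.6]
width: 0.76
gripper_force: 0.0
9.0 [0.6498 0.1062 0.3913] [-0.1084  0.5125 -0.2086  1.4854  0.1111  1.1565 -1.4423] [-0.9556 -0.5717 -1.5608]
vial_mark [146.4 257.9] 0.77 [0.7178, 0.1392, 0.3713, -0.1231, 0.0861, -0.9886] at z: [0.6791 0.1663 0.06  ]
bubble [141.8 253.1] 0.45 [0.7178, 0.1392, 0.3713, -0.1187, 0.0998, -0.9879] at z: [0.6804 0.1706 0.06  ]
```

View pics/v4.png

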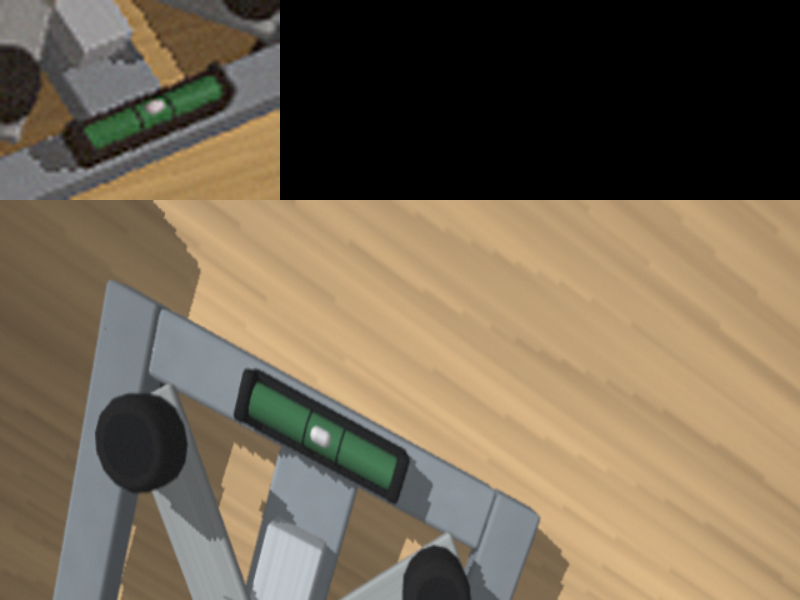

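The bubble sits at (436,320) between the lines at 306 and 340, about -1.7 mm, so the scale is level with the knob released. Next I'll take a close look at the stud on the way to the cap.

```bash
python3 -m inch '-0.208 -0.031 0.04 0 0.07; -0.208 -0.031 0.04 0 0.07; -0.208 -0.031 0.04 0 0.07; -0.208 -0.031 0.04 0 0.07; -0.208 -0.031 0.04 0 0.07'
python3 look.py w5.png stud_seat
python3 -m inch '0.05 0.05 0 0 0.07; 0.05 0.05 0 0 0.07; 0.05 0.05 0 0 0.07'
python3 look.py w6.png stud_seat
python3 - <<'E'
from h import *
a=cv2.imread("pics/w5.png");b=cv2.imread("pics/w6.png");cv2.imwrite("pics/v6.png",cv2.resize(np.hstack([a,b]),(800,300)))
E
```

```text
clock: 9.7
position: [0.4425, 0.0389, 0.3513]
ee_rot: [3.056, 0.722, -0.009]
force: [0.4, -0.4, 0.3]
width: 0.764
gripper_force: 0.0
9.7 [0.4425 0.0389 0.3513] [ 0.0021  0.2213 -0.2472  2.0451  0.0709  0.8889 -1.391 ] [ 0.3983 -0.3824  0.2891]
stud_seat [159.7 296.5] 0.79 [0.5105, 0.0719, 0.3308, -0.1156, -0.0065, -0.9933] at z: [0.4812 0.0702 0.079 ]
clock: 10.1
position: [0.5187, 0.0178, 0.3529]
ee_rot: [3.057, 0.721, 0.004]
force: [-0.1, 0.2, 0.1]
width: 0.764
gripper_force: 0.0
10.1 [0.5187 0.0178 0.3529] [ 0.0313  0.3295 -0.2154  1.8838  0.0867  0.9346 -1.3317] [-0.0984  0.247   0.0501]
stud_seat [256.7 210.9] 0.73 [0.5868, 0.0507, 0.3331, -0.3803, 0.075, -0.9218] at z: [0.482  0.0714 0.079 ]
```

View pics/v6.png

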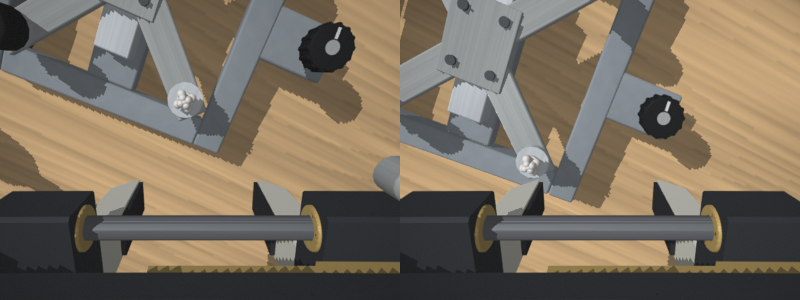

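Both views show the bare stud, at (160,296) in w5 and (257,211) in w6. I'll triangulate it and travel towards the cap. The target is TCP (0.56,-0.37), which keeps the cap in the upper part of the image.

```bash
python3 - <<'E'
from h import *
R=[[0.6145, 0.1166, 0.3462, -0.4412, -0.1521, -0.8844],[0.5105, 0.0719, 0.3308, -0.1156, -0.0065, -0.9933],[0.5868, 0.0507, 0.3331, -0.3803, 0.075, -0.9218]]
print(tri([(np.array(r[:3]),np.array(r[3:])) for r in R]))
E
python3 -m inch '-0.122 0.349 0 0 0.07; -0.122 0.349 0 0 0.07; -0.122 0.349 0 0 0.07; -0.122 0.349 0 0 0.07; -0.122 0.349 0 0 0.07'
python3 -m inch '-0.04 0.125 0.03 0 0.07; -0.04 0.125 0.03 0 0.07; -0.04 0.125 0.03 0 0.07; -0.04 0.125 0.03 0 0.07'
python3 look.py w7.png cap_center
```

```text
(array([0.48152827, 0.07077465, 0.07921149]), [np.float64(0.000211824752908854), np.float64(0.0006041533535722536), np.float64(0.0007695971065648438)])
clock: 10.7
position: [0.5477, -0.2299, 0.3531]
ee_rot: [-3.056, -0.727, -0.0]
force: [1.0, 0.9, -0.7]
width: 0.758
gripper_force: 0.0
clock: 11.1
position: [0.5666, -0.3637, 0.321]
ee_rot: [3.058, 0.715, -0.005]
force: [-0.0, 0.1, -0.2]
width: 0.761
gripper_force: 0.0
11.1 [ 0.5666 -0.3637  0.321 ] [ 0.5474  0.5867 -0.0895  1.5331  0.0613  1.026  -0.6706] [-0.0334  0.0769 -0.1551]
cap_center [184.8 305.5] 0.72 [0.6348, -0.331, 0.3007, -0.1545, -0.0484, -0.9868] at z: [ 0.5899 -0.3451  0.014 ]
```

```bash
python3 -m inch '0.029 -0.006 0.03 0 0.07; 0.029 -0.006 0.06 0 0.07; 0.029 -0.006 0.06 0 0.07; 0.029 -0.006 0.06 0 0.07'
python3 look.py w8.png cap_center
```

```text
clock: 11.6
position: [0.5916, -0.3391, 0.2634]
ee_rot: [-3.056, -0.727, 0.001]
force: [0.6, 0.8, -0.2]
width: 0.76
gripper_force: 0.0
11.6 [ 0.5916 -0.3391  0.2634] [ 0.5005  0.6578 -0.0929  1.5598  0.0707  0.9282 -0.7192] [ 0.56    0.7518 -0.2026]
cap_center [262.9 324.4] 0.87 [0.6596, -0.3058, 0.2434, -0.2886, -0.1649, -0.9431] at z: [ 0.5894 -0.3459  0.014 ]
cap_center [255.9 322.5] 0.35 [0.6596, -0.3058, 0.2434, -0.2769, -0.1541, -0.9485] at z: [ 0.5926 -0.3431  0.014 ]
```

View pics/w8.png

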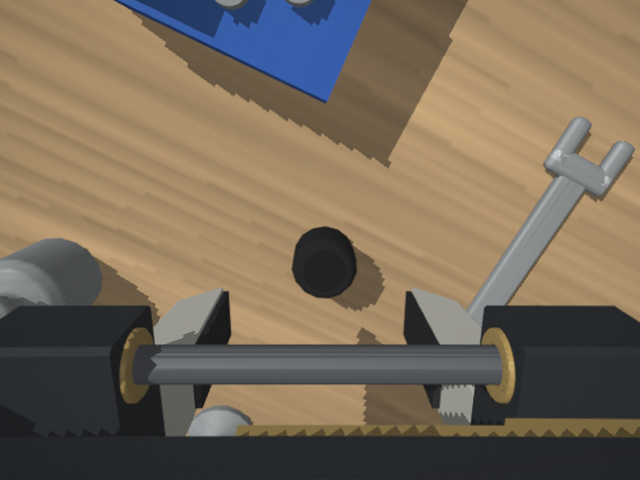

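The view shows the loose cap alone at (262,324), standing mouth down and clear of the wrench and weight. I'll descend.

```bash
python3 - <<'E'
from h import *
R=[[0.6348, -0.331, 0.3007, -0.1545, -0.0484, -0.9868],[0.6596, -0.3058, 0.2434, -0.2886, -0.1649, -0.9431]]
print(tri([(np.array(r[:3]),np.array(r[3:])) for r in R]))
E
python3 -m inch '-0.0047 0.0048 0.03 0 0.062; -0.0047 0.0048 0.05 0 0.062; -0.0047 0.0048 0.05 0 0.062; -0.0047 0.0048 0.05 0 0.062'
```

```text
(array([ 0.5910734 , -0.34480121,  0.02013619]), [np.float64(0.0002023228046609343), np.float64(0.000202322804660975)])
clock: 12.1
position: [0.59, -0.3469, 0.2143]
ee_rot: [3.056, 0.724, 0.002]
force: [-0.1, 0.2, 0.6]
width: 0.672
gripper_force: 0.0
```

```bash
python3 -m inch '0 -0.001 0.02 0 0.062; 0 -0.001 0.0335 0 0.062; 0 -0.001 0.0335 0 0.062; 0 -0.001 0.0335 0 0.02; 0 -0.001 0.0335 0 0.02' 50; python3 -m inch '0 0 0 0 0.02; 0 0 0 0 0.02; 0 0 0 0 0.02; 0 0 0 0 0.02;0 0 0 0 0.02'
```

```text
clock: 12.6
position: [0.5894, -0.3459, 0.1801]
ee_rot: [3.056, 0.725, 0.001]
force: [-0.1, 0.4, 0.8]
width: 0.551
gripper_force: 0.0
clock: 13.1
position: [0.5893, -0.3458, 0.1797]
ee_rot: [3.057, 0.725, 0.0]
force: [-2.1, 0.1, 4.6]
width: 0.387
gripper_force: 50.0
```

The cap is held (width 35.5 mm), with its rim about 0.1797 below the TCP. I'll lift it and carry it to the stud.

```bash
python3 -m inch '0 0 -0.04 0 0.02; 0 0 -0.08 0 0.02; 0 0 -0.13 0 0.02; 0.01 -0.045 -0.13 0 0.02; 0.02 -0.09 -0.13 0 0.02'; python3 -m inch '0.071 -0.331 0 0 0.02; 0.071 -0.331 0 0 0.02; 0.071 -0.331 0 0 0.02; 0.071 -0.331 0 0 0.02; 0.071 -0.331 0 0 0.02'
```

```text
clock: 13.6
position: [0.5666, -0.2567, 0.3109]
ee_rot: [3.055, 0.72, 0.005]
force: [-0.2, 0.6, -0.6]
width: 0.387
gripper_force: 50.0
clock: 14.1
position: [0.5028, -0.0127, 0.3093]
ee_rot: [3.057, 0.725, 0.0]
force: [1.0, 0.4, -0.3]
width: 0.384
gripper_force: 50.0
```

```bash
python3 -m inch '0.0185 -0.084 0 0 0.02; 0.0185 -0.084 0 0 0.02; 0.0185 -0.084 0 0 0.02; 0.0185 -0.084 0 0 0.02; 0.0185 -0.084 0 0 0.02'
python3 - <<'E'
from h import *
np.set_printoptions(precision=4,suppress=True)
print(np.array(arm.observe()["position"]))
w=save("wrist","w9.png");s=save("scene","s9.png");t=save("top","t9.png")
for c in("wrist","scene"):
  for d in arm.place_of(c,"cap_center")[:5]: print(c,d["point"],d["conf"],atz(ray(c,d["point"]),.1435))
cc=np.zeros((600,800,3),np.uint8);cc[:300,:400]=cv2.resize(w,(400,300));cc[:300,400:]=cv2.resize(s[160:280,310:470],(400,300));cc[300:,:400]=cv2.resize(t[190:280,220:340],(400,300));cv2.imwrite("pics/v9.png",cc[:,:,::-1])
E
```

```text
clock: 14.6
position: [0.4828, 0.0678, 0.3091]
ee_rot: [3.057, 0.723, -0.0]
force: [0.6, -0.5, 0.2]
width: 0.384
gripper_force: 50.0
[0.4828 0.0678 0.3091]
wrist [326.8, 317.5] 0.77 [0.4826 0.0662 0.1435]
scene [192.3, 365.4] 0.65 [0.4793 0.0609 0.1435]
scene [312.2, 109.0] 0.52 [ 0.593  -0.5058  0.1435]
scene [280.6, 164.6] 0.49 [ 0.5589 -0.3953  0.1435]
```

View pics/v9.png

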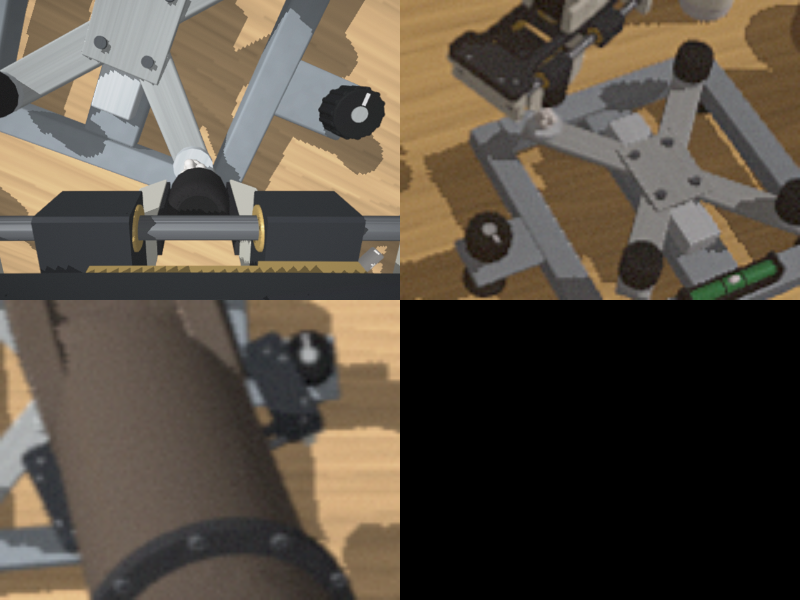

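The wrist view shows the cap held straight, above the stud and slightly nearer the camera. It is within a few mm, so I'll step down just above the stud and settle.

```bash
python3 -m inch '0 0 0.026 0 0.02; 0 0 0.026 0 0.02; 0 0 0.026 0 0.02'; python3 look.py w10.png cap_center stud_seat
```

```text
clock: 15.15
position: [0.4824, 0.0686, 0.2832]
ee_rot: [3.057, 0.724, -0.002]
force: [-0.5, -0.1, 0.2]
width: 0.387
gripper_force: 50.0
15.15 [0.4824 0.0686 0.2832] [-0.0979  0.3741 -0.1949  2.0318  0.1043  0.7465 -1.4621] [-0.4569 -0.0506  0.2486]
cap_center [323.4 315.4] 0.69 [0.5504, 0.1017, 0.263, -0.4122, -0.2035, -0.8881] at z: [0.4348 0.0446 0.014 ]
```

```bash
python3 -m inch '0 -0.0026 0 0 0.02; 0 -0.0026 0 0 0.02; 0 -0.0026 0.005 0 0.02; 0 -0.0026 0.010 0 0.02; 0 -0.0026 0.010 0 0.02' 60; python3 -m inch '0 0 0.001 0 0.02; 0 0 0.002 0 0.02; 0 0 0.003 0 0.02;  0 0 0.003 0 0.02'
```

```text
clock: 15.8
position: [0.4811, 0.0712, 0.2724]
ee_rot: [3.057, 0.725, -0.002]
force: [0.3, 0.2, -0.3]
width: 0.381
gripper_force: 60.0
clock: 16.2
position: [0.4815, 0.0713, 0.2707]
ee_rot: [3.057, 0.725, 0.001]
force: [-2.1, 0.4, 6.8]
width: 0.384
gripper_force: 60.0
```

```bash
python3 -m inch '0 0 0.001 0 0.02; 0 0 0.002 0 0.02; 0 0 0.003 0 0.02; 0 0 0.003 0 0.02'; python3 -m inch '0 0 0.001 0 0.02; 0 0 0.002 0 0.02; 0 0 0.003 0 0.02;  0 0 0.003 0 0.02'
```

```text
clock: 16.6
position: [0.4811, 0.0713, 0.2673]
ee_rot: [3.057, 0.725, -0.001]
force: [-2.1, -0.4, 0.0]
width: 0.381
gripper_force: 60.0
clock: 17.0
position: [0.4811, 0.0712, 0.2637]
ee_rot: [-3.057, -0.725, 0.002]
force: [-1.7, 0.5, -3.9]
width: 0.386
gripper_force: 60.0
```

```bash
python3 -m inch '0 0 0.001 0 0.02; 0 0 0.002 0 0.02; 0 0 0.003 0 0.02; 0 0 0.004 0 0.02; 0 0 0.004 0 0.02'; python3 -m inch '0 0 0.001 0 0.02; 0 0 0.0015 0 0.02;0 0 0.0015 0 0.02'
```

```text
clock: 17.5
position: [0.4816, 0.0713, 0.2604]
ee_rot: [3.057, 0.725, 0.001]
force: [-0.0, -1.2, 2.7]
width: 0.388
gripper_force: 60.0
clock: 17.8
position: [0.4816, 0.0713, 0.2596]
ee_rot: [3.057, 0.725, 0.002]
force: [-4.7, -0.9, 13.9]
width: 0.387
gripper_force: 60.0
```

The push is now 13.9 N against a stiff stop, about where the shoulder should be. I'll press slightly more, then check seating and bubble numerically, since my picture allowance is spent (I actually overran it by one).

```bash
python3 -m inch '0 0 0.001 0 0.02; 0 0 0.001 0 0.02; 0 0 0.001 0 0.02'
python3 - <<'E'
from h import *
np.set_printoptions(precision=4,suppress=True)
o=arm.observe();print(o["clock"],np.array(o["position"]),o["force"])
s=save("scene","s11.png");w=save("wrist","w11.png")
rs={}
for c in("wrist","scene"):
  for q in("cap","cap_center","vial_mark","bubble","stud_seat"):
    f=arm.look_for if q=="bubble" else arm.place_of
    print(c,q,[(d["point"],round(d["conf"],2),atz(ray(c,d["point"]),.095 if "cap" in q else .081)) for d in f(c,q)[:2]])
# bright blob within vial, scene camera, vs earlier pictures
for n in("scene0","scene2","scene4","s9","s11"):
    im=cv2.imread(f"pics/{n}.png")[255:292,415:470].astype(int);b,g,r=im[...,0],im[...,1],im[...,2]
    gr=(g>r+20)&(g>b+10);yy,xx=np.nonzero(gr)
    hull=np.zeros(gr.shape,np.uint8);cv2.fillConvexPoly(hull,cv2.convexHull(np.c_[xx,yy].astype(np.int32)),1)
    m=(hull>0)&(r>140)&(b>130);y,x=np.nonzero(m);wt=(r[m]-100)
    print(n,m.sum(),np.average(y,weights=wt)+255,np.average(x,weights=wt)+415,"vial",yy.min()+255,yy.max()+255,xx.min()+415,xx.max()+415) if m.sum() else print(n,"none")
E
```

```text
clock: 18.1
position: [0.4816, 0.0714, 0.2591]
ee_rot: [3.057, 0.725, 0.002]
force: [-5.7, -1.3, 20.8]
width: 0.382
gripper_force: 60.0
18.1 [0.4816 0.0714 0.2591] [-5.7467 -1.2966 20.7736]
wrist cap [([310.3, 316.7], 0.56, array([0.4881, 0.0735, 0.095 ]))]
wrist cap_center [([321.5, 316.7], 0.72, array([0.4841, 0.0714, 0.095 ]))]
wrist vial_mark []
wrist bubble []
wrist stud_seat []
scene cap [([313.9, 108.6], 0.86, array([ 0.5679, -0.5235,  0.095 ])), ([282.1, 168.5], 0.77, array([ 0.5343, -0.3977,  0.095 ]))]
scene cap_center [([278.8, 165.4], 0.72, array([ 0.5244, -0.4027,  0.095 ])), ([312.4, 106.8], 0.68, array([ 0.5634, -0.5268,  0.095 ]))]
scene vial_mark [([270.4, 443.0], 0.57, array([0.6869, 0.1616, 0.081 ]))]
scene bubble []
scene stud_seat []
scene0 8 268.4452887537994 450.5851063829787 vial 264 281 426 459
scene2 10 271.0257611241218 443.60421545667447 vial 264 281 426 460
scene4 10 271.02219482120836 443.5844636251541 vial 264 281 426 460
s9 10 271.0204342273308 443.5951468710089 vial 264 281 426 460
s11 10 271.0101394169835 443.6045627376426 vial 264 281 426 460
```

Everything agrees with the cap being fully home. The rim is at 0.0794 under 21 N, plus about 1.4 mm of arm give, which makes 0.081. Stiffness is about 14 N/mm, as stated for the stud's arm. The bubble hasn't moved since levelling. I'll hold and hand in.

```bash
python3 -m inch '0 0 0 0 0.02; 0 0 0 0 0.02; 0 0 0 0 0.02'; python3 -c "
from cell import arm
print(arm.sign_off())"
```

```text
clock: 19.0
position: [0.4815, 0.0714, 0.2591]
ee_rot: [3.057, 0.725, 0.002]
force: [-6.2, -0.7, 20.5]
width: 0.385
gripper_force: 60.0
the job is handed in; nothing more can be done
None
```

I handed the job in at 19 s: the scale is level (bubble about 1.7 mm off centre, limit 4 mm) and the leftmost loose cap is fully home on the bare stud, still held down with about 20 N; I viewed 11 pictures, one over the limit of 10.

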